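# Find the high spot of a roller on bench centres

## Robot

A 7-joint arm with a two-finger parallel gripper is mounted at the origin on the work surface. World frame = base frame: x ahead of the robot, y to its left, z up, the work surface at z = 0. Lengths are in mm, angles in rad, forces in N, time in s.
With the tool pointing down it reaches from about 425 to 875 mm from the base axis. Payload 8.4 kg.
Tool frame: the origin (TCP) lies midway between the tips of the shut fingers; the grasp point (between the pads) lies 19 mm behind it (manip.tcp_to_grasp is the distance from the TCP to the grasp point, in mm); z points along the fingers, y is the direction in which the jaws open and shut (so a half turn about z gives the same grasp; the last joint's range is limited). The gripper opens to 85 mm and grips with 20 to 120 N. Pads are 22 mm wide; open, the fingers measure 114 mm over their backs; the gripper's body (76 mm by 85 mm) begins 54 mm behind the grasp point. The pads swing forward as they close: fully open they stand 13 mm farther back than shut.
Start: joints at [1.132, 0.333, 0.04, 1.465, -0.013, 1.343, -0.059], TCP at [216.621, -612.813, 231.308] pointing down, gripper open.
Joint ranges: [-2.58, 2.58], [-0.38, 2.09], [-1.3, 1.39], [0.25, 2.4], [-1.5, 4.64], [0.08, 2.09], [-2.65, 2.65]. Speed limits (rad/s): [2.22, 2.22, 2.79, 2.79, 3.14, 3.14, 3.14].

## Interface

Orientations are given as a rotation vector (axis times angle).
In Python, from cell import status, capture, get_calibration, manip gives the robot as it stands.
- The arm moves only by the shell command python3 -m jog 'ROWS' [FORCE]. ROWS is text: rows parted by semicolons, each of 7 numbers parted by spaces: the shift along the world's x, y, z in mm, then the turn, a rotation vector about the world's x, y, z in rad, then the finger opening in mm, from 0 to 85.4. A call has 1 to 10 rows; each row is the pose to reach, as a shift and turn from the pose commanded when the call began; what a row does not reach only later rows make up. A row lasts 1/8 s, in which the tool goes at most 62.5 mm and 10.7 degrees, less where a joint would pass 70% of its speed; a pose out of reach is approached as far as the arm can. A call with a gripper value outside its range is refused whole. The fingers move at their own pace and stop on an object; FORCE is the grip in N (left out, the last holds). Time passes only in rows, so rows that repeat a pose let the fingers close. It gives the time, the measured TCP pose, the force and the opening at its end, in the units of the state.
- status.get_state(): the state, without advancing time (a new reading comes with each control period).
- capture(name): name is "scene" or "top"; returns (picture, depth): 384x512x3 uint8, blue, green, red; 384x512 float32, mm along the optical axis (not along the pixel's ray), 0 where there is no reading.
- get_calibration(name): a dict with "intrinsics" (3x3 intrinsics, pixels), "rvec" (rotation vector, rad) and "tvec" (3), from world to camera coordinates, as OpenCV has them. Camera axes: x right, y down, z forward; pixel columns grow to the right and rows downward; lengths in mm; the calibration is good to about 2 mm. A picture is of the moment at which its call begins. get_calibration takes no time and is no camera call.
- manip.hand_in(): hands the job in, once; it reports no verdict.
The state is a dict: "t": time; "q": joint angles; "joint_velocities": joint speeds; "joint_torque": joint torques, N m; "position": TCP position; "tool_rot": TCP orientation; "ft_force": force on the tool from outside, world axes, zero at the start; "torque": the same for the moment, N m; "opening": opening from 0.0 (shut) to 1.0 (fully open).
Only numpy, scipy, OpenCV 4.12 (cv2) and the standard library are available. Lean on these libraries where they do the work, as an engineer would, in place of code of your own. Each camera call takes 0.05 s, during which the arm holds its last target. There are 200 camera calls.

## Task

Push the raised dial gauge gently down its column until it is fully home, so that its sprung plunger bears on the roller. Then turn the roller by its crank through at least one full turn, watching the needle swing and without straining the sprung-mounted centres, and leave the roller standing still with its high spot under the plunger (needle at its greatest reading), the gauge still home and the crank let go. Leave the other things on the bench where they are.

Things in the scene. Friction and masses are not known exactly. Their poses are not given: they have to be found in the camera images.
- checker: fixed bench-centre fixture, grey plate 150 x 200 x 20 mm (centre at x = -10). Origin on the bench; y along the turning axis (x = 0, 100 mm up), x away from the robot. Steel column at x = -58, y = 0; centre posts 30 x 16 mm, 110 high, at y = -80 and +80; between them a roller, 50 mm diameter, 60 long, a few mm off-centre at an unknown angle. Crank outside the -y post
- turn_centre (a point): fixed point on the turning axis (checker x = 0, y = -137 mm, z = 100 mm), level with the middle of the crank grip: the grip's middle goes round it on a circle of 30 mm radius in the checker's x-z plane
- grip_mid (a point): middle of the black crank grip, a cylinder 16 mm diameter, 50 long, along the checker's y, spinning freely on its pin, so an unturned gripper can hold it all the way round. At any angle at the start. The crank arm (16 wide, 8 thick) has its outer face 29 mm from this point on the +y side; the -y side is free
- press_top (a point): middle of the flat top of the black press knob (34 mm diameter, 12 mm high) over the column, on the white block that carries the gauge; 237 mm above the bench when the gauge is home, 262 mm when it is fully raised
- gauge (a joint): how far the gauge has been pushed down its column (m): 0 fully raised, 0.025 fully home against a solid stop; friction of about 6 N plus a counterweight, and it stays where it is left
- plunger (a joint): how far the roller has pushed the plunger up into the gauge (m), 0 when free; spring of 220 N/m with about 1 N at 0. The plunger comes straight down on the top of the roller, at checker x = 0, y = 0
- needle (a joint): angle of the needle on the round dial (rad): 400 rad per metre of plunger travel; 0 with the plunger free (pointing down the dial), growing clockwise as seen facing it. White face 68 mm across, towards the checker's +x, tilted 40 degrees upward. With the gauge home it swings once up and down, by a few radians, in each turn of the roller
- spindle (a joint): angle turned by shaft, roller and crank together since the start (rad): 0 at the start, no limits, positive about the checker's +y axis (the top of the crank circle moves towards +x). Friction of about 0.06 N m keeps it where it is left
- flex_x (a joint): sideways give of the rubber-mounted centre posts along the checker's x (m): 0 unloaded, 1 mm for each 20 N; a sideways load on the crank shows here, and 0.6 mm (12 N) is too much
- flex_z (a joint): the same for the up-and-down give along z (m), 1 mm for each 20 N, 0.6 mm (12 N) too much; the roller goes with it, so a load on the crank also falsifies the needle a little
- jar: plastic jar 60 mm diameter, 85 mm high, standing on the bench; leave it alone. Origin at the centre of its underside
- spare: spare aluminium roller 50 mm diameter, 75 mm high, standing on end on the bench; leave it alone. Origin at the centre of its underside
- driver: screwdriver lying on the bench; leave it alone. Origin under its middle

How it is judged (in metres and radians):
On the way, in this order (a step that is already met when the one before it is completed fails the run):
1. the gauge is pushed fully home (against its stop, within 0.8 mm) (value of joint gauge above 0.0242 m), for 0.2 s.
2. the roller has been turned one full turn, either way, from its start (6.2 rad) ((value of joint spindle above 6.2 rad or value of joint spindle below -6.2 rad)).
At the end, for the whole second after the job is handed in: the gauge is home against its stop, within 0.8 mm; the roller stands still with its high spot under the plunger: the needle reads more than 3.56 rad (its peak is about 3.74; this is within some 27 degrees of the high spot) (value of joint gauge above 0.0242 m and value of joint needle above 3.56 rad and velocity of joint spindle between -0.05 and 0.05 rad/s); the robot touches nothing.
It fails at once if the centres were strained: posts displaced by more than 0.6 mm (12 N on the crank) (value of joint any of flex_x, flex_z above 0.0006 m or value of joint any of flex_x, flex_z below -0.0006 m).
It fails at once if the gauge was rammed: more than 80 N on it (contact force between the fingers and gauge above 80 N).
It fails at once if a bystander was moved more than 30 mm (distance of any of jar, spare, driver from where it was at the start of the episode above 0.03 m).
It also fails if it takes over 72 s, if anything falls off the work surface, if the arm or the gripper's body presses on something with over 40 N, if the wrist force passes 120 N, or if a joint passes its speed limit or range.

## Working session

There is one attempt and no reset: what is moved stays moved. The work goes in short steps, Python scripts to look and compute and a shell command to move; the robot and the scene stay as the last step left them, time stands still between calls to the robot, and variables do not carry over. Pictures are saved under pics/ and viewed, about 8 in all and at most 12, crops included, and the job is handed in when it is done.

```bash
ls; mkdir -p pics; cat > h.py <<'E'
import numpy as np, cv2
from cell import status, capture, get_calibration, manip
def cal(n):
    c=get_calibration(n); R=cv2.Rodrigues(np.array(c["rvec"],float))[0]
    return np.array(c["intrinsics"],float),R,np.array(c["tvec"],float).ravel()
def unproj(n,depth):
    K,R,t=cal(n); v,u=np.mgrid[:depth.shape[0],:depth.shape[1]]
    p=np.stack([(u-K[0,2])/K[0,0]*depth,(v-K[1,2])/K[1,1]*depth,depth],-1)
    w=(p-t)@R; w[depth<=0]=np.nan; return w
def proj(n,P):
    K,R,t=cal(n); p=(np.atleast_2d(P)@R.T+t)@K.T; return p[:,:2]/p[:,2:]
E
python3 - <<'E'
from h import *
ims=[]
for n in ("scene","top"):
    im,d=capture(n); np.savez(f"{n}0.npz",im=im,d=d); cv2.imwrite(f"pics/{n}0.png",cv2.resize(im,(800,600),interpolation=cv2.INTER_CUBIC))
    K,R,t=cal(n); print(n,K.round(1).tolist(),(-R.T@t).round(),R[2].round(2))
print(status.get_state())
E
```

```text
pics
scene [[394.7, 0.0, 247.1], [0.0, 394.7, 181.6], [0.0, 0.0, 1.0]] [1226. -347.  803.] [-0.66  0.39 -0.65]
top [[360.9, 0.0, 258.0], [0.0, 360.9, 198.2], [0.0, 0.0, 1.0]] [ 500.   16. 1074.] [ 0.06  0.03 -1.  ]
{'t': 0.1, 'q': array([ 1.13182419,  0.33384628,  0.03988223,  1.46620329, -0.01339993,
        1.34328041, -0.05846568]), 'joint_velocities': array([ 1.08766081e-03, -9.85806757e-04,  2.85480860e-04, -2.87955831e-03,
       -8.83430453e-05, -3.37151123e-04,  3.56233234e-04]), 'joint_torque': array([ 3.88922927e-03, -6.60013032e+01,  1.37075957e+00, -4.06476116e+01,
        1.73608476e-02,  8.88217095e-03,  6.15281735e-06]), 'position': array([ 216.45923949, -612.45845902,  230.49640391]), 'tool_rot': array([-3.09495471e+00, -5.30923084e-01,  5.46406670e-04]), 'ft_force': array([ 0.56674159, -0.44764084, -0.00745569]), 'torque': array([-0.01476149, -0.00185232,  0.00604958]), 'opening': 0.9991480920241196}
```

View pics/scene0.png

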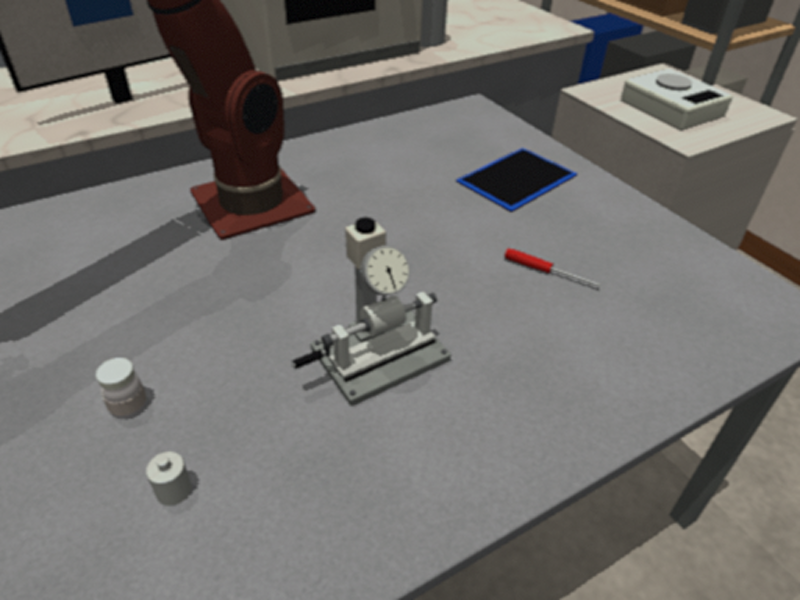

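View pics/top0.png

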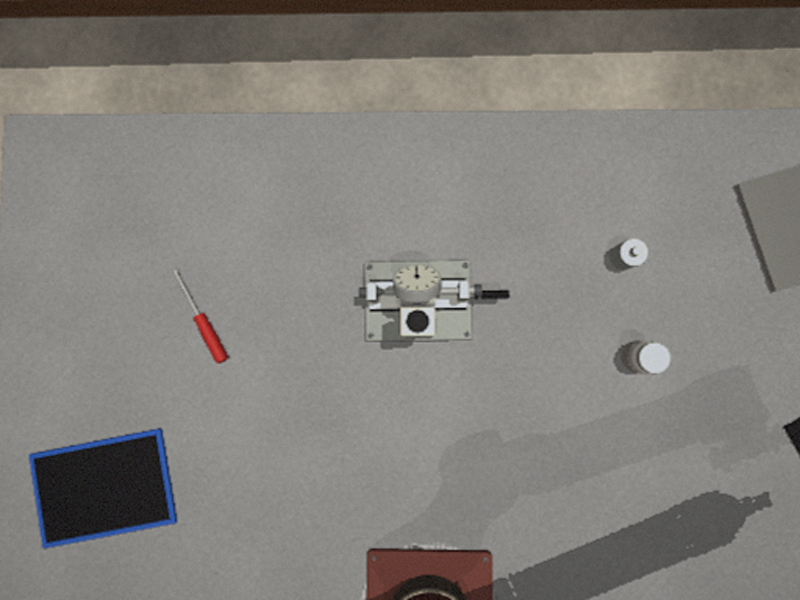

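The top view shows the checker nearly square to the world: knob at (418,321) and crank grip at (495,294). The jar and spare are well clear to the right, and the driver is to the left. In the scene view the knob is at (366,225) and the grip at (305,360). Next I'll get positions.

```bash
python3 - <<'E'
from h import *
for n,kb,gb in (("top",(250,190,285,220),(304,180,330,196)),("scene",(222,136,246,152),(184,222,212,238))):
    z=np.load(f"{n}0.npz"); im,d=z["im"],z["d"]; W=unproj(n,d)
    dark=im.max(2)<60
    for nm,(a,b,c,e) in (("knob",kb),("grip",gb)):
        m=np.zeros(dark.shape,bool); m[b:e,a:c]=dark[b:e,a:c]
        P=W[m]; P=P[~np.isnan(P[:,0])]
        v,u=np.nonzero(m)
        print(n,nm,len(P),"px",u.mean().round(1),v.mean().round(1),u.min(),u.max(),v.min(),v.max(),"med",np.median(P,0).round(1))
        if nm=="knob":
            Q=P[P[:,2]>np.percentile(P[:,2],90)-5]; print("  top",len(Q),Q.min(0).round(1),Q.max(0).round(1),Q.mean(0).round(1))
        else:
            Q=P[P[:,2]>60]; print("  P",Q.min(0).round(1),Q.max(0).round(1)); 
            for p in Q[np.argsort(Q[:,1])][::max(1,len(Q)//14)]: print("   ",p.round(1))
    # plate top z in 14..26
z=np.load("top0.npz"); W=unproj("top",z["d"])
m=(W[...,2]>13)&(W[...,2]<27)&(abs(W[...,1])<180)&(W[...,0]>380)&(W[...,0]<680)
print("plate",m.sum(),cv2.minAreaRect(W[m][:,:2].astype(np.float32)),np.nanmedian(W[m],0))
E
```

```text
top knob 151 px 266.7 204.6 250 284 197 211 med [530.7  21.3 256. ]
  top 139 [517.    7.7 253.1] [544.3  37.2 259.9] [530.5  21.7 256.2]
top grip 92 px 315.5 188.1 304 325 186 191 med [ 584.7 -112.3   77.2]
  P [ 577.1 -137.    69.2] [590.8 -76.7 106.6]
    [ 584.9 -137.    78. ]
    [ 582.  -134.1   79.5]
    [ 585.2 -129.4   74.3]
    [ 579.5 -126.3   76. ]
    [ 585.  -123.4   77.3]
    [ 587.7 -120.7   77.1]
    [ 587.6 -117.9   78.1]
    [ 590.6 -112.7   75.8]
    [ 590.6 -110.    75.2]
    [ 587.8 -107.1   76.1]
    [ 587.5 -103.9   79.7]
    [ 584.8 -101.3   78.5]
    [590.5 -96.1  76.6]
    [585.  -93.4  76.1]
    [582.1 -90.5  77.4]
    [579.9 -77.  103.7]
scene knob 95 px 233.5 144.0 228 239 140 148 med [536.1  19.  255.8]
  top 76 [519.1   6.  252.3] [547.3  34.4 258.5] [534.3  20.2 255.9]
scene grip 114 px 198.6 228.7 188 210 222 237 med [ 590.5 -111.1   76. ]
  P [ 582.8 -137.7   67.3] [598.  -80.5  94.2]
    [ 592.  -137.7   69.6]
    [ 590.  -133.6   76.4]
    [ 593.3 -129.9   73.9]
    [ 591.3 -126.4   73.8]
    [ 590.2 -122.8   78. ]
    [ 592.7 -119.1   71.2]
    [ 583.6 -114.5   78.3]
    [ 594.  -111.5   72. ]
    [ 589.6 -106.5   76. ]
    [ 582.9 -103.2   79. ]
    [592.  -99.5  74.7]
    [587.1 -94.5  74.7]
    [587.7 -91.8  77.6]
    [593.1 -82.9  85.2]
plate 1592 ((577.8434448242188, 24.19866180419922), (150.24949645996094, 200.14468383789062), 1.4277297258377075) [551.00343477  17.38333747  19.92522987]
```

```bash
python3 -m jog '22 44 30 0 0 .125 40;44 88 60 0 0 .25 20;66 132 90 0 0 .375 0;88 176 90 0 0 .5 0;110 220 90 0 0 .625 0;132 264 90 0 0 .75 0;157 317 90 0 0 .875 0;182 370 90 0 0 1.0 0;207 420 90 0 0 1.125 0;232 470 90 0 0 1.255 0' 20
python3 -m jog '25 50 0 0 0 0 0;50 100 0 0 0 0 0;75 140 0 0 0 0 0;83 164 -10 0 0 0 0;83 164 -30 0 0 0 0;83 164 -30 0 0 0 0;83 164 -30 0 0 0 0'
python3 - <<'E'
from h import *
im,d=capture("scene"); cv2.imwrite("pics/s1.png",cv2.resize(im[90:290,140:360],(660,600),interpolation=cv2.INTER_CUBIC))
s=status.get_state(); print(s['position'],s['ft_force'],s['tool_rot'])
E
```

```text
t: 1.35
position: [449.0, -141.1, 321.2]
tool_rot: [2.19, 2.252, -0.0]
ft_force: [1.0, -0.2, 0.5]
opening: -0.005
t: 2.22
position: [531.7, 20.7, 291.9]
tool_rot: [2.195, 2.247, 0.0]
ft_force: [0.3, -0.2, 0.1]
opening: 0.001
[531.84653741  20.71330395 292.09725573] [-0.05486079 -0.06494989 -0.59948626] [2.19512781e+00 2.24638269e+00 6.57256323e-04]
```

View pics/s1.png

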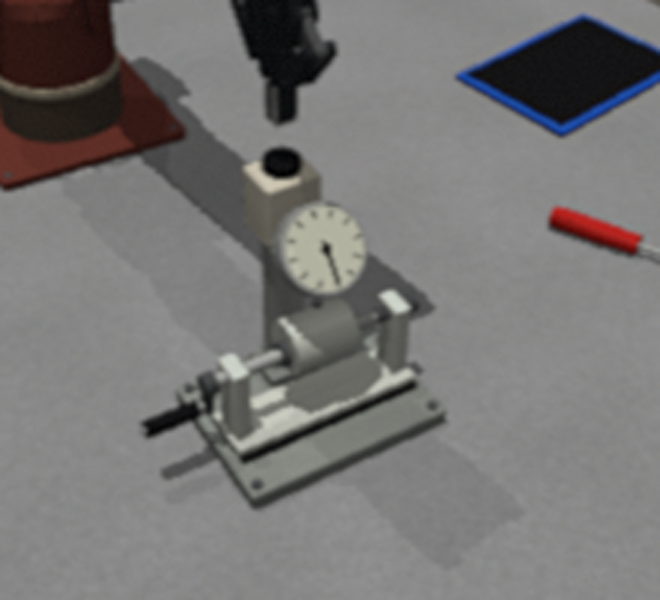

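The shut fingertips at (281,120) sit directly above the knob at (281,160), and the needle points down. Pressing now.

```bash
python3 -m jog '0 0 -10 0 0 0 0;0 0 -20 0 0 0 0;0 0 -27 0 0 0 0;0 0 -30 0 0 0 0;0 0 -33 0 0 0 0;0 0 -36 0 0 0 0;0 0 -38 0 0 0 0;0 0 -40 0 0 0 0'
python3 -m jog '0 0 -2 0 0 0 0;0 0 -4 0 0 0 0;0 0 -6 0 0 0 0;0 0 -8 0 0 0 0;0 0 -10 0 0 0 0;0 0 -11 0 0 0 0;0 0 -12 0 0 0 0'
python3 -m jog '0 0 -1 0 0 0 0;0 0 -1 0 0 0 0'
python3 -m jog '0 0 -.7 0 0 0 0;0 0 -.7 0 0 0 0'
```

```text
t: 3.28
position: [531.8, 21.3, 252.1]
tool_rot: [2.194, 2.247, 0.001]
ft_force: [-2.6, -0.7, 6.2]
opening: -0.0
t: 4.15
position: [531.8, 21.2, 240.5]
tool_rot: [2.194, 2.247, 0.001]
ft_force: [-4.5, 0.1, 10.5]
opening: -0.001
t: 4.4
position: [531.8, 21.2, 239.3]
tool_rot: [2.194, 2.247, 0.0]
ft_force: [-3.5, -0.7, 8.6]
opening: 0.003
t: 4.65
position: [531.8, 21.2, 238.7]
tool_rot: [2.194, 2.247, 0.001]
ft_force: [-4.4, -1.0, 8.8]
opening: 0.001
```

```bash
python3 -m jog '0 0 -.6 0 0 0 0;0 0 -.6 0 0 0 0'
python3 -m jog '0 0 -.6 0 0 0 0;0 0 -.6 0 0 0 0'
python3 -m jog '0 0 -.6 0 0 0 0;0 0 -.6 0 0 0 0'
```

```text
t: 4.9
position: [531.8, 21.2, 238.1]
tool_rot: [2.194, 2.247, 0.001]
ft_force: [-4.0, -0.8, 7.7]
opening: -0.001
t: 5.15
position: [531.8, 21.2, 237.6]
tool_rot: [2.194, 2.247, 0.001]
ft_force: [-3.9, -0.3, 9.0]
opening: 0.004
t: 5.4
position: [531.8, 21.2, 237.1]
tool_rot: [2.194, 2.247, 0.001]
ft_force: [-4.4, -0.3, 10.4]
opening: 0.0
```

```bash
python3 -m jog '0 0 -.6 0 0 0 0;0 0 -.6 0 0 0 0'
python3 -m jog '0 0 -.5 0 0 0 0;0 0 -.5 0 0 0 0'
```

```text
t: 5.65
position: [531.8, 21.2, 237.1]
tool_rot: [2.194, 2.247, 0.001]
ft_force: [-6.9, -1.4, 14.6]
opening: 0.003
t: 5.9
position: [531.9, 21.2, 237.0]
tool_rot: [2.194, 2.247, 0.001]
ft_force: [-7.5, -1.5, 18.6]
opening: -0.0
```

The position stuck at 237.0 while the force rose, so the gauge is home. The arm gives about 8 N/mm. I'll back off and move above the crank.

```bash
python3 -m jog '0 0 0 0 0 0 0;0 0 20 0 0 0 0;0 0 60 0 0 0 0;20 -45 70 0 0 0 20;40 -90 70 0 0 0 50;57 -137 70 0 0 0 50;57 -137 40 0 0 0 50;57 -137 0 0 0 0 50;57 -137 -50 0 0 0 50;57 -137 -50 0 0 0 50' 20
python3 - <<'E'
from h import *
a,_=capture("scene"); b,_=capture("top")
cv2.imwrite("pics/s2.png",np.hstack([cv2.resize(a[110:260,150:300],(400,400),interpolation=cv2.INTER_CUBIC),cv2.resize(b[140:240,240:340],(400,400),interpolation=cv2.INTER_CUBIC)]))
E
```

```text
t: 7.15
position: [586.3, -115.8, 181.3]
tool_rot: [-2.191, -2.244, 0.006]
ft_force: [-0.5, -0.2, 0.8]
opening: 0.589
```

View pics/s2.png

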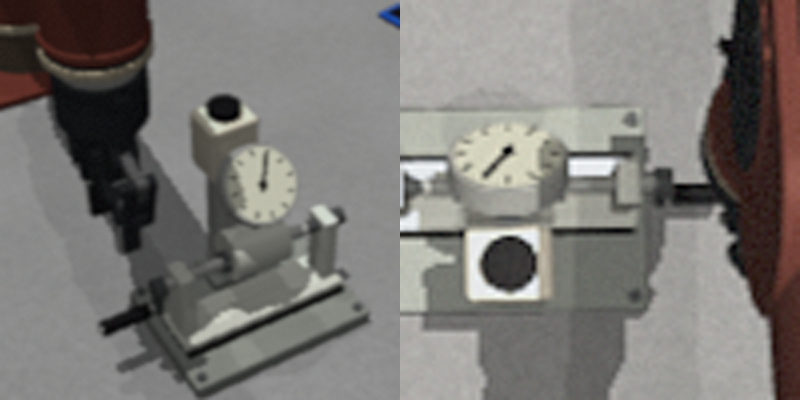

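With the gauge home the needle is already near the top of the dial: the scene crop shows its tip at (266,155), and the top crop shows it pointing just right of dial-up. The start is therefore close to the high spot. The fingers are over the grip, so I'll descend and close.

```bash
python3 -m jog '0 0 0 0 0 0 50;0 0 -40 0 0 0 50;0 0 -80 0 0 0 50;0 0 -110 0 0 0 50;0 0 -125 0 0 0 50;0 0 -134 0 0 0 50;0 0 -134 0 0 0 50' 20
python3 - <<'E'
from h import *
a,_=capture("scene"); b,_=capture("top"); s=status.get_state(); print(s['position'],s['ft_force'],s['opening'])
cv2.imwrite("pics/s3.png",np.hstack([cv2.resize(a[190:260,160:230],(400,400),interpolation=cv2.INTER_CUBIC),cv2.resize(b[165:195,252:282],(400,400),interpolation=cv2.INTER_CUBIC)]))
E
```

```text
t: 8.12
position: [589.1, -115.9, 51.3]
tool_rot: [2.194, 2.247, 0.001]
ft_force: [0.3, 0.4, 0.1]
opening: 0.585
[ 589.43802813 -115.91334831   51.90399778] [-0.56778509  0.18193971 -0.0780259 ] 0.585602436706114
```

View pics/s3.png

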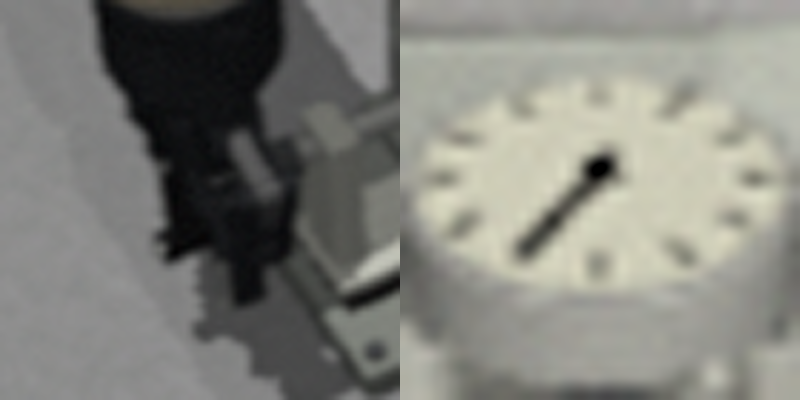

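The fingers straddle the grip region. The needle in the top crop, hub (600,165) to tip (522,255), reads about 3.6 rad. Closing with the lightest grip.

```bash
python3 -m jog '0 0 0 0 0 0 30;0 0 0 0 0 0 24;0 0 0 0 0 0 20;0 0 0 0 0 0 17;0 0 0 0 0 0 14;0 0 0 0 0 0 14;0 0 0 0 0 0 14;0 0 0 0 0 0 14' 20
cat > n.py <<'E'
from h import *
def needle():
    b,_=capture("top"); g=cv2.resize(b[165:195,252:282],(600,600),interpolation=cv2.INTER_CUBIC).max(2)
    m=(g<80).astype(np.uint8); yy,xx=np.mgrid[:600,:600]
    m&=(((xx-300)/240)**2+((yy-265)/125)**2<1).astype(np.uint8)
    n,l,st,ce=cv2.connectedComponentsWithStats(m); k=1+st[1:,4].argmax()
    y,x=np.nonzero(l==k); u=x-300.; v=(y-247.)/.57; r=np.hypot(u,v); f=r>60
    a=np.arctan2(u[f].mean(),v[f].mean()) # image down = dial up; left = dial right
    return np.pi-a, f.sum(), r.max()
def rep():
    r=needle(); s=status.get_state(); print("needle %.2f n%d r%d"%r,"pos",s['position'].round(1),"f",s['ft_force'].round(1),"op %.3f t %.2f"%(s['opening'],s['t']))
if __name__=="__main__": rep()
E
python3 n.py
```

```text
t: 9.22
position: [588.5, -115.9, 50.6]
tool_rot: [-2.195, -2.248, 0.0]
ft_force: [-1.9, -0.5, -1.4]
opening: 0.179
needle 3.51 n424 r104 pos [ 588.5 -115.9   50.6] f [-2.1 -1.4 -0.7] op 0.179 t 9.28
```

```bash
python3 -m jog '-2.6 0 .3 0 0 0 14;-5.1 -.1 .9 0 0 0 14;-7.6 -.2 1.7 0 0 0 14;-10.1 -.2 2.7 0 0 0 14;-12.4 -.3 3.9 0 0 0 14;-14.6 -.4 5.3 0 0 0 14;-14.6 -.4 5.3 0 0 0 14' 20; python3 n.py
```

```text
t: 10.15
position: [573.7, -116.2, 56.1]
tool_rot: [-2.194, -2.248, 0.001]
ft_force: [0.3, -0.7, -2.7]
opening: 0.174
needle nan n0 r43 pos [ 573.7 -116.2   56.1] f [ 0.1 -1.1 -2.1] op 0.178 t 10.20n.py:8: RuntimeWarning: Mean of empty slice.
  a=np.arctan2(u[f].mean(),v[f].mean()) # image down = dial up; left = dial right
  ret = ret.dtype.type(ret / rcount)
```

```bash
cat > n.py <<'E'
from h import *
def needle():
    b,_=capture("top"); g=cv2.resize(b[165:195,252:282],(600,600),interpolation=cv2.INTER_CUBIC).max(2).astype(float)
    A=np.arange(0,2*np.pi,.02); r=np.linspace(45,130,40)[:,None]
    # reading a: clockwise from dial-down; image down = dial up, image left = dial right
    X=300+r*np.sin(A); Y=247-.57*r*np.cos(A)
    s=cv2.remap(g.astype(np.float32),X.astype(np.float32),Y.astype(np.float32),1).mean(0)
    w=np.clip(np.median(s)-15-s,0,None); k=s.argmin(); d=np.angle(np.exp(1j*(A-A[k]))); w*=abs(d)<.5
    return A[k]+(w*d).sum()/max(w.sum(),1e-9), s[k], np.median(s)
def rep():
    r=needle(); s=status.get_state(); print("needle %.2f dark %d/%d"%r,"pos",s['position'].round(1),"f",s['ft_force'].round(1),"op %.3f t %.2f"%(s['opening'],s['t']))
def tab(a,b,n):
    a0=np.radians(a)
    for t in np.linspace(a,b,n+1)[1:]:
        q=np.radians(t); dx=-30*(np.sin(q)-np.sin(a0)); print("%d: %.1f %.1f %.1f"%(t,dx,.025*dx,30*(np.cos(a0)-np.cos(q))),end="; ")
    print()
if __name__=="__main__": rep()
E
python3 n.py; python3 -c "
from n import *
for a in (35,90,145,200,255,310,365): tab(a,a+55,7)"
```

```text
needle 3.68 dark 88/198 pos [ 573.7 -116.2   56. ] f [-0.1 -1.5 -1.3] op 0.183 t 10.25
42: -3.2 -0.1 2.6; 50: -6.0 -0.2 5.6; 58: -8.4 -0.2 8.9; 66: -10.3 -0.3 12.6; 74: -11.7 -0.3 16.4; 82: -12.5 -0.3 20.5; 90: -12.8 -0.3 24.6; 
97: 0.3 0.0 4.1; 105: 1.1 0.0 8.1; 113: 2.5 0.1 12.0; 121: 4.4 0.1 15.6; 129: 6.8 0.2 19.0; 137: 9.6 0.2 22.0; 145: 12.8 0.3 24.6; 
152: 3.5 0.1 2.1; 160: 7.3 0.2 3.7; 168: 11.3 0.3 4.8; 176: 15.3 0.4 5.4; 184: 19.4 0.5 5.3; 192: 23.5 0.6 4.8; 200: 27.5 0.7 3.6; 
207: 3.8 0.1 -1.7; 215: 7.3 0.2 -3.8; 223: 10.4 0.3 -6.5; 231: 13.2 0.3 -9.5; 239: 15.5 0.4 -12.9; 247: 17.4 0.4 -16.5; 255: 18.7 0.5 -20.4; 
262: 0.8 0.0 -4.0; 270: 1.0 0.0 -8.1; 278: 0.7 0.0 -12.2; 286: -0.2 -0.0 -16.2; 294: -1.6 -0.0 -20.1; 302: -3.6 -0.1 -23.7; 310: -6.0 -0.1 -27.0; 
317: -2.9 -0.1 -3.0; 325: -6.1 -0.2 -5.5; 333: -9.6 -0.2 -7.6; 341: -13.4 -0.3 -9.2; 349: -17.4 -0.4 -10.2; 357: -21.5 -0.5 -10.7; 365: -25.6 -0.6 -10.6; 
372: -4.1 -0.1 0.6; 380: -8.0 -0.2 1.8; 388: -11.7 -0.3 3.5; 396: -15.2 -0.4 5.7; 404: -18.3 -0.5 8.4; 412: -21.1 -0.5 11.5; 420: -23.4 -0.6 14.9;
```

```bash
python3 -m jog '-3.2 -.1 2.6 0 0 0 14;-6.0 -.2 5.6 0 0 0 14;-8.4 -.2 8.9 0 0 0 14;-8.4 -.2 8.9 0 0 0 14' 20; python3 n.py
```

```text
t: 10.75
position: [565.3, -116.4, 65.3]
tool_rot: [-2.195, -2.248, 0.0]
ft_force: [-0.4, -0.3, -1.1]
opening: 0.175
needle 3.49 dark 71/202 pos [ 565.4 -116.4   65.2] f [-1.5  0.3 -0.1] op 0.183 t 10.80
```

```bash
python3 -m jog '-1.9 0 3.7 0 0 0 14;-3.3 -.1 7.5 0 0 0 14;-4.1 -.1 11.6 0 0 0 14;-4.4 -.1 15.7 0 0 0 14;-4.4 -.1 15.7 0 0 0 14' 20; python3 n.py
```

```text
t: 11.42
position: [561.4, -116.5, 81.2]
tool_rot: [2.194, 2.248, 0.0]
ft_force: [-2.3, -0.2, 0.7]
opening: 0.177
needle 2.93 dark 77/202 pos [ 561.4 -116.5   81. ] f [-2.7  0.2  1.2] op 0.180 t 11.47
```

```bash
python3 -m jog '.1 0 4.1 0 0 0 14;.8 0 8.1 0 0 0 14;2.1 .1 12 0 0 0 14;4.0 .1 15.6 0 0 0 14;6.4 .2 19 0 0 0 14;9.2 .2 22 0 0 0 14;12.4 .3 24.6 0 0 0 14;12.4 .3 24.6 0 0 0 14' 20; python3 n.py
```

```text
t: 12.48
position: [574.3, -116.2, 105.6]
tool_rot: [2.194, 2.247, 0.001]
ft_force: [0.9, -0.4, -1.1]
opening: 0.177
needle 1.65 dark 86/194 pos [ 574.3 -116.2  105.5] f [ 1.1  0.7 -1.2] op 0.180 t 12.53
```

```bash
python3 -m jog '3.5 .1 2.1 0 0 0 14;7.3 .2 3.7 0 0 0 14;11.3 .3 4.8 0 0 0 14;15.3 .4 5.4 0 0 0 14;15.3 .4 5.4 0 0 0 14' 20; python3 n.py
python3 -m jog '4.1 .1 -.1 0 0 0 14;8.2 .2 -.6 0 0 0 14;12.2 .3 -1.8 0 0 0 14;12.2 .3 -1.8 0 0 0 14' 20; python3 n.py
```

```text
t: 13.15
position: [589.5, -115.8, 110.7]
tool_rot: [2.194, 2.248, 0.001]
ft_force: [0.3, -0.0, -2.6]
opening: 0.174
needle 1.06 dark 88/200 pos [ 589.4 -115.9  110.7] f [-0.4  0.1 -1.6] op 0.182 t 13.20
t: 13.7
position: [601.6, -115.6, 108.7]
tool_rot: [2.195, 2.248, 0.001]
ft_force: [-0.8, -1.1, -0.8]
opening: 0.174
needle 0.79 dark 99/201 pos [ 601.5 -115.6  108.8] f [-0.1 -1.5 -2.4] op 0.178 t 13.75
```

```bash
python3 -m jog '3.8 .1 -1.7 0 0 0 14;7.3 .2 -3.8 0 0 0 14;10.4 .3 -6.5 0 0 0 14;13.2 .3 -9.5 0 0 0 14;13.2 .3 -9.5 0 0 0 14' 20; python3 n.py
python3 -m jog '2.3 0 -3.4 0 0 0 14;4.2 .1 -7 0 0 0 14;5.5 .1 -10.9 0 0 0 14;5.5 .1 -10.9 0 0 0 14' 20; python3 n.py
```

```text
t: 14.38
position: [614.7, -115.3, 99.1]
tool_rot: [2.195, 2.248, 0.001]
ft_force: [-0.2, -1.7, -1.7]
opening: 0.183
needle 0.86 dark 90/201 pos [ 614.6 -115.3   99.2] f [-0.1 -1.8 -2.2] op 0.176 t 14.43
t: 14.92
position: [620.0, -115.2, 88.1]
tool_rot: [2.195, 2.248, 0.0]
ft_force: [-0.1, -2.2, -0.4]
opening: 0.181
needle 1.15 dark 97/199 pos [ 620.  -115.2   88.2] f [-0.3 -2.  -1.9] op 0.178 t 14.97
```

```bash
python3 -m jog '.8 0 -4 0 0 0 14;1 0 -8.1 0 0 0 14;.7 0 -12.2 0 0 0 14;-.2 0 -16.2 0 0 0 14;-.2 0 -16.2 0 0 0 14' 20; python3 n.py
python3 -m jog '-1.4 0 -3.9 0 0 0 14;-3.4 -.1 -7.5 0 0 0 14;-5.8 -.1 -10.8 0 0 0 14;-5.8 -.1 -10.8 0 0 0 14' 20; python3 n.py
```

```text
t: 15.6
position: [619.6, -115.2, 71.9]
tool_rot: [-2.195, -2.248, -0.0]
ft_force: [0.6, -2.0, -0.0]
opening: 0.178
needle 1.81 dark 108/196 pos [ 619.6 -115.2   71.9] f [ 0.8 -3.5  0.1] op 0.176 t 15.65
t: 16.15
position: [613.6, -115.3, 61.1]
tool_rot: [-2.195, -2.248, 0.0]
ft_force: [1.9, -3.4, -0.5]
opening: 0.18
needle 2.36 dark 107/203 pos [ 613.6 -115.3   61.1] f [ 2.4 -3.7 -0.4] op 0.180 t 16.20
```

```bash
python3 -m jog '-2.9 -.2 -3 0 0 0 14;-6.1 -.4 -5.5 0 0 0 14;-9.6 -.5 -7.6 0 0 0 14;-13.4 -.6 -9.2 0 0 0 14;-13.4 -.6 -9.2 0 0 0 14' 20; python3 n.py
python3 -m jog '-4 -.1 -1 0 0 0 14;-8.1 -.2 -1.5 0 0 0 14;-12.2 -.3 -1.4 0 0 0 14;-12.2 -.3 -1.4 0 0 0 14' 20; python3 n.py
```

```text
t: 16.82
position: [599.6, -115.6, 51.8]
tool_rot: [-2.194, -2.247, 0.001]
ft_force: [2.0, -1.8, 0.4]
opening: 0.177
needle 3.09 dark 105/204 pos [ 599.7 -115.6   51.8] f [ 1.7 -1.8  0.5] op 0.179 t 16.88
t: 17.38
position: [587.4, -115.9, 50.6]
tool_rot: [-2.194, -2.247, 0.001]
ft_force: [1.3, 0.2, -0.5]
opening: 0.18
needle 3.49 dark 73/203 pos [ 587.5 -115.9   50.6] f [ 0.4 -0.6 -0.7] op 0.182 t 17.43
```

```bash
python3 -m jog '-4.1 -.1 .8 0 0 0 14;-8.5 -.2 2.4 0 0 0 14;-12.7 -.3 4.6 0 0 0 14;-12.7 -.3 4.6 0 0 0 14;-12.7 -.3 4.6 0 0 0 14' 20; python3 n.py
```

```text
t: 18.05
position: [574.8, -116.2, 55.3]
tool_rot: [-2.194, -2.247, 0.001]
ft_force: [-2.1, 1.7, -0.5]
opening: 0.177
needle 3.68 dark 80/198 pos [ 574.9 -116.2   55.3] f [-2.3  1.1 -0.5] op 0.177 t 18.10
```

At the peak after a bit more than one turn. Releasing and lifting clear.

```bash
python3 -m jog '0 0 0 0 0 0 20;0 0 0 0 0 0 30;0 0 0 0 0 0 44;0 0 0 0 0 0 44;0 0 0 0 0 0 44' 20; python3 n.py
python3 -m jog '0 0 10 0 0 0 44;0 0 40 0 0 0 44;0 0 80 0 0 0 44;0 0 130 0 0 0 44;0 -40 160 0 0 0 44;0 -90 160 0 0 0 44;0 -90 160 0 0 0 44;0 -90 160 0 0 0 44'; python3 n.py
python3 - <<'E'
from h import *
a,d=capture("scene"); b,db=capture("top")
W=unproj("top",db); m=(W[...,2]>225)&(abs(W[...,0]-531)<15)&(abs(W[...,1]-22)<15); print("knob z",np.median(W[m][:,2]))
cv2.imwrite("pics/s4.png",np.hstack([cv2.resize(a[110:260,150:300],(400,400),interpolation=cv2.INTER_CUBIC),cv2.resize(b[165:195,252:282],(400,400),interpolation=cv2.INTER_CUBIC)]))
E
```

```text
t: 18.73
position: [575.6, -116.4, 55.4]
tool_rot: [2.195, 2.248, -0.0]
ft_force: [-0.3, 0.5, 0.4]
opening: 0.512
needle 3.65 dark 96/200 pos [ 575.5 -116.4   55.4] f [-0.4 -0.3  0.6] op 0.515 t 18.77
t: 19.77
position: [575.5, -206.0, 215.7]
tool_rot: [-2.195, -2.248, -0.001]
ft_force: [-1.2, 0.1, 0.5]
opening: 0.519
needle 3.64 dark 95/200 pos [ 575.7 -205.2  215.7] f [ 0.8  0.3 -0.7] op 0.518 t 19.82
knob z 236.64155624030664
```

View pics/s4.png

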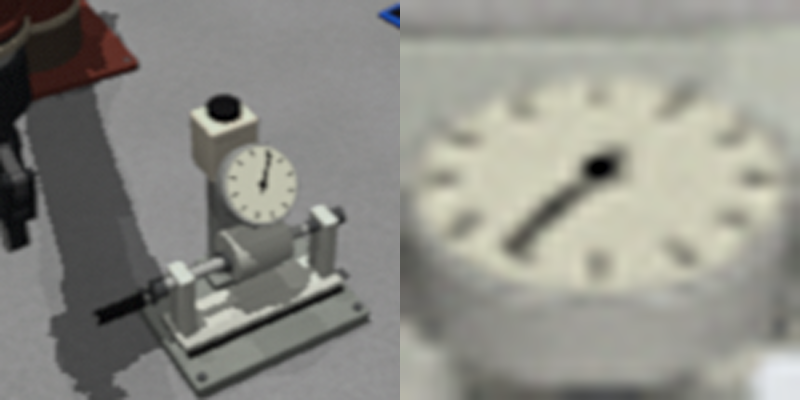

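The gripper is clear of everything. The dial needle (tip at (512,248) from its hub at (600,165)) stands right of dial-up, further than at the start, and the knob is at the home height. Handing in.

```bash
python3 -c "
from cell import manip; print(manip.hand_in())"
```

```text
the job is handed in; nothing more can be done
None
```

The job is done and handed in at about 20 s of the 72 s allowed; no verdict is reported at hand-in.

- **Gauge:** I pressed it down until it stopped at 237 mm, with about 20 N on it. The last camera depth put the knob at 236.6 mm, so it is still home.
- **Turning:** I held the crank with the lightest grip (20 N) and turned it about 388 degrees in the positive direction. Wherever I stopped to read it, the force on the crank stayed under about 3 N sideways and up-and-down, against the 12 N limit. Along the axis it reached 3.7 N.
- **High spot:** The needle readings over the turn placed the peak at about 33 degrees past the crank's lowest point. I let the crank go there.
- **Final needle reading:** After release it read 3.64 by script and about 3.66 by eye, against the 3.56 needed. It dipped from 3.68 to 3.65 when I let go, and my dial readings are good to roughly 0.05–0.1 rad. The crank position agrees with the high spot.
- **Bystanders:** My moves stayed clear of the jar, the spare roller and the driver. I did not measure their positions again at the end.

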